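Hold a glass sample in the sample holder for clamping

TASK

Draw the tall opal-glass sample straight up out of the slotted rack, stand it on the ledge of the solid-sample holder, centred over the round hole, and press it flat against the holder's upright face plate with a steady push of about 8 newtons, as a third hand for a colleague who will then swing in the two clamps and tighten them. Finish while still gripping the sample and pushing: do not put it down or let go. It is glass, so handle it gently and do not knock it into the holder, and leave the shorter samples, the cuvette rack and the bottle where they are.

Things in the scene. Friction and masses are not known exactly. Their poses are not given: they have to be found in the camera images.
- sample: the tall opal-glass sample: a white rectangular plate 60 wide (its x) x 8 thick (its y) x 110 high (its z), about 130 g; origin at the middle of its lower edge face. It stands upright in one of the rack's slots, 68 mm of it above the rack's top.
- rack: slotted rack of grey plastic, fixed to the bench: floor 79 (x) x 122 (y) x 8 thick, two grooved cheeks at the x ends up to 50 above the bench, open on top. Origin at the middle of its underside. Four slots along its y at -39, -13, +13, +39; plates stand in them, width along the rack's x, its side edges in the grooves, lower edge 8 above the bench, 1.3 mm of play all round.
- holder: solid-sample holder of bare aluminium, fixed to the bench: base 130 (x) x 105 (y) x 10 thick, face plate, ledge, and two slack clamps with black knobs at x -47 and +47, turned aside (18 wide, tops 64 above the bench, standing out 26 from the face). Origin on the bench below the middle of the face plate's front surface; y points away from that surface to where the sample goes; z up.
- face: the holder's rigid upright face plate, 120 wide (x) x 75 high x 6 thick, axes parallel to the holder's. Origin in its front surface, midway across, level with the ledge's top (20 above the bench). It reaches 65 above the ledge; its round hole of 24 is centred 30 above the ledge. The ledge before it is 76 wide, 16 deep: the sample in place has its origin at x 0, y +4, z 0 mm in this frame.
- short_pane_a: a shorter plate of the same glass, 60 x 8 x 70 high, origin at the middle of its lower edge face, upright in another slot of the rack; stays there.
- short_pane_b: a second shorter plate, as the first.
- cuvette_rack: clear rack of cuvettes, 66 x 120, 49 high, loose, origin at the middle of its underside; a bystander.
- bottle: white plastic bottle, 60 across, 150 high, loose, origin at the middle of its underside; a bystander.
Mind the look-alikes: they are no part of the job. What is meant by the holder is not blue, and is the smaller of those in its own colour.

How it is judged (in metres and radians):
On the way:
1. the sample is held in the fingers, drawn up clear of the rack, upright (z of sample in the frame of rack above 0.055 m and contact force between the fingers and sample above 2 N and angle between sample's own z axis and vertical below 0.35 rad), for 0.1 s.
At the end, for the whole second after the job is handed in: The sample, still gripped by the fingers, stands on the ledge (lower edge within 3 mm of it), centred on the hole within 7 mm, upright and flat to the face plate within 4 degrees, at rest, and presses on the face plate with 3 to 14 N throughout the last second (contact force between sample and face between 3 and 14 N and angle between the y axis of sample and the y axis of face, either way round below 0.07 rad and angle between sample's own z axis and vertical below 0.07 rad and x of sample in the frame of face between -0.007 and 0.007 m and y of sample in the frame of face between 0 and 0.008 m and z of sample in the frame of face between -0.003 and 0.003 m and contact force between the fingers and sample above 2 N and linear speed of sample below 0.01 m/s); the arm keeps its last pose, push and grip.
It fails at once if the sample is knocked or pushed against the holder with more than 60 N (contact force between sample and holder above 60 N).
It fails at once if a shorter sample is shifted by more than 12 mm (distance of any of short_pane_a, short_pane_b from where it was at the start of the episode above 0.012 m).
It fails at once if the cuvette rack or the bottle is shifted by more than 15 mm (distance of any of cuvette_rack, bottle from where it was at the start of the episode above 0.015 m).
It also fails if it takes over 64 s, if anything falls off the work surface, if the arm or the gripper's body presses on something with over 40 N, if the wrist force passes 120 N, or if a joint passes its speed limit or range.

ROBOT

A 6-joint arm with a two-finger parallel gripper is mounted at the origin on the work surface. World frame = base frame: x ahead of the robot, y to its left, z up, the work surface at z = 0. Lengths are in mm, angles in rad, forces in N, time in s.
With the tool pointing down it reaches from about 350 to 775 mm from the base axis. Payload 5.5 kg.
Tool frame: the origin (TCP) lies between the finger pads; the fingertips stand 19 mm ahead of it and the grasp point (between the pads) is the TCP; z points along the fingers, y is the line along which they close (so a half turn about z gives the same grasp; the last joint's range is limited). The gripper opens to 85 mm and grips with 20 to 120 N. Pads are 22 mm wide; open, the fingers measure 114 mm over their backs; the gripper's body (76 mm by 85 mm) begins 54 mm behind the grasp point. The pads swing forward as they close: fully open they stand 13 mm farther back than shut.
Start: joints at [1.115, 0.313, 0.046, 1.304, 0, 1.431], TCP at [178.606, 546.598, 250.323] pointing down, gripper open.
Joint ranges: [-2.76, 2.76], [-0.86, 1.69], [-1.03, 1.26], [-2.2, 2.34], [-1.47, 1.5], [-3.14, 3.14]. Speed limits (rad/s): [2.57, 2.57, 3.14, 3.14, 3.14, 3.14].

INTERFACE

Orientations are given as a rotation vector (axis times angle).
In Python, from plant import arm, camera, boxes_of, pinpoint gives the robot as it stands.
- The arm moves only by the tool drive_tool, never from a script. Its argument "commands" is a list of rows, each a list of 7 numbers: the finger opening in cm, from 0 to 8.54, then the shift along the tool's x, y, z in cm, then the turn, a rotation vector about the tool's x, y, z in rad. A call has 1 to 12 rows; each row is the pose to reach, as a shift and turn from the pose commanded when the call began, along the tool's axes at that moment; what a row does not reach only later rows make up. A row lasts 1/8 s, in which the tool goes at most 62.5 mm and 10.7 degrees, less where a joint would pass 70% of its speed; a pose out of reach is approached as far as the arm can. A call with a gripper value outside its range is refused whole. The fingers move at their own pace and stop on an object; the grip force is fixed at half the most. Time passes only in rows, so rows that repeat a pose let the fingers close. It gives the time, the measured TCP pose, the force, the opening and the grip force at its end, in the units of the state.
- arm.observe(): the state, without advancing time (a new reading comes with each control period).
- camera(name): name is "scene" or "top" or "wrist"; returns a dict with "pixels" (400x640x3 uint8, red, green, blue), "fov_y" (degrees; the focal length in pixels is half the picture's height over the tangent of half this angle, whatever the lens; pixels are square), "cx", "cy" (the principal point, pixels), "R" (3x3) and "t" (3): a world point X has camera coordinates R X + t; the wrist camera has in their place "tool_from_camera" (4x4, takes a point from camera to tool coordinates, whose origin is the TCP and whose axes are the flange's). Camera axes: x right, y down, z forward; pixel columns grow to the right and rows downward; lengths in mm; the calibration is good to about 2 mm. A picture is of the moment at which its call begins: read the wrist's pose just before it. There is no depth.
- arm.close_job(): hands the job in; it is judged then, once.
Trained networks look in a picture, given as the dict that the camera call returned (one of the last four; its "shot" number tells which), for a name from the list of things; names that differ only in an ending like _2 or _b are one class to them, and where a whole thing is asked for, a point or a joint stands for the part that bears it (a point fixed in the world has none). Each returns a list of dicts, best first, with "confidence" (0 to 1); they miss things now and then, are a little off and sometimes report something else, mostly with a low value. They report only what shows in the picture. A call takes as long as a camera call. They do not tell look-alikes from the thing itself.
- boxes_of(picture, query): "location" ([x, y, z] in mm, in world coordinates, good to about 4 mm: the middle of the surface that is visible of it).
- pinpoint(picture, query): "location" ([x, y, z] in mm, in world coordinates, good to about 4 mm: a listed point, or the origin of a listed thing).
The state is a dict: "time": time; "joint_positions": joint angles; "joint_velocities": joint speeds; "effort": joint torques, N m; "tcp_pos": TCP position; "tcp_rot": TCP orientation; "ft_force": force on the tool from outside, world axes, zero at the start; "torque": the same for the moment, N m; "gripper_width": finger opening in mm; "grasp_force": force on a finger pad.
Only numpy, scipy, OpenCV 4.12 (cv2) and the standard library are available. Lean on these libraries where they do the work, as an engineer would, in place of code of your own. Each camera call takes 0.05 s, during which the arm holds its last target. There are 200 camera calls.

## Working session

There is one attempt and no reset: what is moved stays moved. The work goes in short steps, Python scripts to look and compute and a tool call to move; the robot and the scene stay as the last step left them, time stands still between calls to the robot, and variables do not carry over. Pictures are saved under pics/ and viewed, at most 10 in all, crops included, and the job is handed in when it is done.

Besides the shell and the picture viewer there is one more tool, called after "Call:" in YAML: its name, and indented under it one key for each argument. drive_tool: Moves the arm, as the interface text tells. Its arguments: {"type":"object","properties":{"commands":{"type":"array","items":{"type":"array","items":{"type":"number"}}}},"required":["commands"]}

```bash
mkdir -p pics; ls; cat > h.py <<'E'
import numpy as np,cv2
from plant import arm,camera,boxes_of,pinpoint
def save(p,n): cv2.imwrite('pics/'+n,p['pixels'][:,:,::-1])
def proj(p,X):
    f=200/np.tan(np.radians(p['fov_y'])/2);c=p['R']@np.array(X,float)+p['t']
    return np.array([p['cx']+f*c[0]/c[2],p['cy']+f*c[1]/c[2]])
E
python3 - <<'E'
from h import *
np.set_printoptions(precision=1,suppress=True)
s=arm.observe();print(s['tcp_pos'],s['tcp_rot'],s['time'])
for n in('scene','top'):
    p=camera(n);save(p,n+'0.png');print(n,p['fov_y'],np.array(p['R']).round(3).tolist(),p['t'])
    for q in('sample','rack','holder','face','short_pane_a','cuvette_rack','bottle'):
        for d in pinpoint(p,q)[:4]:print('pin',q,np.array(d['location']),round(d['confidence'],2),proj(p,d['location']))
        for d in boxes_of(p,q)[:4]:print('box',q,np.array(d['location']),round(d['confidence'],2))
E
```

```text
pics
[178.4 546.1 249.4] [-0.5 -3.1  0. ] 0.0
scene 55.27073287336514 [[0.239, 0.971, -0.016], [0.732, -0.191, -0.654], [-0.638, 0.144, -0.756]] [-184.1 -418.  1632.6]
pin sample [559.3 187.4   8.2] 0.62 [361.9 186.8]
pin rack [567.2 223.2  -0.2] 0.86 [372.5 188.2]
box rack [591.3 218.7  32.2] 0.58
pin holder [ 557.5 -170.5    1. ] 0.85 [257.1 208.2]
pin holder [ 576.4 -382.3   -2.8] 0.79 [191.6 226.3]
pin holder [579.2 261.3   7.6] 0.46 [384.5 187.1]
box holder [ 598.1 -383.3   15.2] 0.92
box holder [ 760.4 -232.7   11.3] 0.85
box holder [ 568.5 -178.8   17.2] 0.6
pin face [ 580.1 -384.7   28.9] 0.68 [188.  221.2]
pin face [ 555.6 -174.9   15.5] 0.63 [255.  205.1]
pin face [ 748.  -230.1   20.7] 0.57 [244.1 256.7]
pin face [570.8 232.5   9.6] 0.55 [375.7 186.5]
box face [ 755.1 -233.2   56.6] 0.97
box face [ 593.2 -383.8   78.9] 0.67
box face [ 565.9 -173.3   55.2] 0.58
pin short_pane_a [579.  262.2  11.5] 0.42 [384.8 186.2]
pin cuvette_rack [725.3  20.5   1.8] 0.55 [326.1 236.7]
box cuvette_rack [742.9  18.   27.6] 0.71
pin bottle [607.2 406.8  -1.1] 0.94 [427.4 186.7]
box bottle [
[... 558 characters left out ...]
-175.2    7.6] 0.81
box holder [ 742.4 -234.3    8.2] 0.69
pin face [ 555.5 -169.7   17.8] 0.89 [389.8 234.9]
pin face [ 574.5 -379.3   26.9] 0.88 [476.1 225. ]
pin face [ 749.6 -232.9   22.8] 0.71 [411.3 157.1]
box face [ 556.2 -168.    64.3] 0.82
box face [ 573.4 -378.7   85.4] 0.82
box face [ 740.9 -230.3   66.5] 0.7
pin short_pane_a [580.9 262.2  11.5] 0.71 [212.3 228.1]
pin short_pane_a [571.8 232.6   8.4] 0.67 [224.6 231.7]
box short_pane_a [579.8 257.8  65.4] 0.68
box short_pane_a [569.3 228.1  64.8] 0.5
pin cuvette_rack [723.8  23.5  -1.2] 0.88 [309.1 171.2]
box cuvette_rack [717.7  23.5  29.2] 0.85
pin bottle [610.3 407.   -1.3] 0.83 [154.8 218.1]
box bottle [600.3 394.9  97.6] 0.82
```

```bash
python3 - <<'E'
import cv2,numpy as np
a=cv2.imread('pics/scene0.png');b=cv2.imread('pics/top0.png')
cv2.imwrite('pics/c1.png',cv2.resize(a[120:320,140:460],None,fx=2.5,fy=2.5,interpolation=cv2.INTER_CUBIC)[:500])
cv2.imwrite('pics/c2.png',cv2.resize(b[120:270,355:525],None,fx=4,fy=4,interpolation=cv2.INTER_CUBIC)[:600])
E
```

```text
(no output)
```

View pics/c1.png

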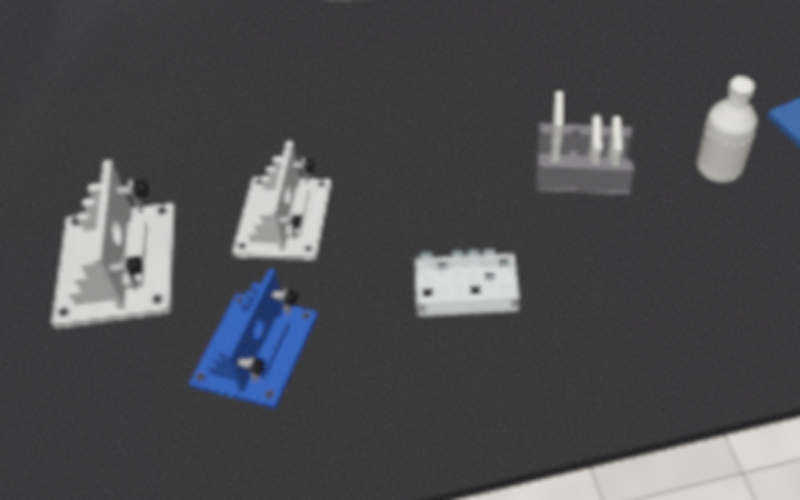

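View pics/c2.png

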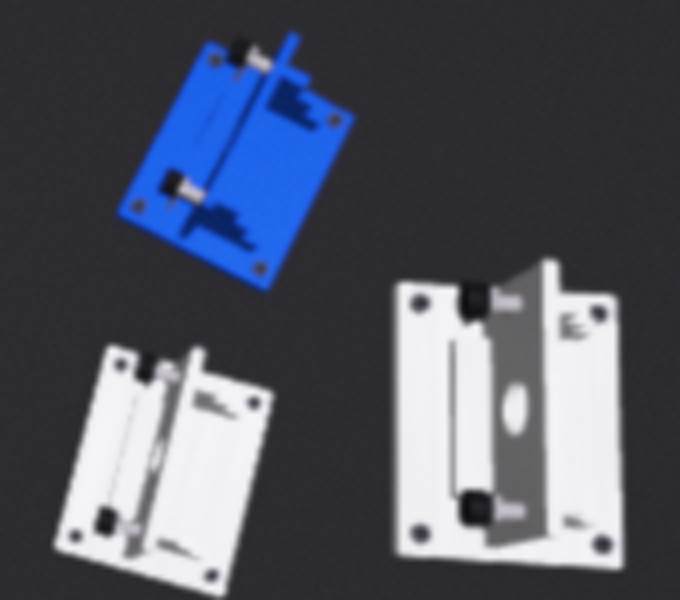

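View pics/top0.png

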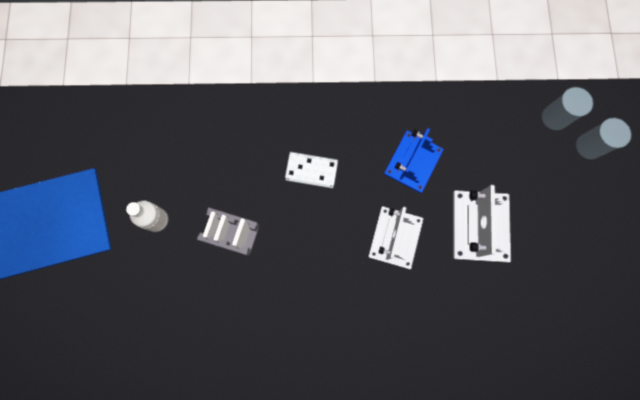

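Three holders appear in the top view: blue at (414,160), large aluminium at (482,226) and smaller aluminium at (396,238). The task's holder is not blue and is the smaller aluminium one, so it is the one at (396,238); the enlarged crop confirms it, with clamps on its left (+y) side. In the rack, the tall plate is the right-hand one at (239,232), next to an empty slot. The short panes are at (220,228) and (210,225).

```bash
cat >> h.py <<'E'
from scipy.spatial.transform import Rotation as Ro
def goal(pos,yaw,tilt=None):
    "tool down, tool y along (-sin yaw,cos yaw); shift (cm) and turn in tool axes from measured pose"
    s=arm.observe();R=Ro.from_rotvec(s['tcp_rot'])
    ty=np.array([-np.sin(yaw),np.cos(yaw),0]);tz=np.array([0,0,-1.]);tx=np.cross(ty,tz)
    G=Ro.from_matrix(np.c_[tx,ty,tz])
    return (R.inv().apply(np.array(pos)-s['tcp_pos'])/10).round(2),(R.inv()*G).as_rotvec().round(3)
def ray(p,uv,z,T=None):
    "pixel -> world point at height z; T world_from_tool for the wrist"
    f=200/np.tan(np.radians(p['fov_y'])/2);d=np.array([(uv[0]-p['cx'])/f,(uv[1]-p['cy'])/f,1])
    if T is None: R=np.array(p['R']).T;o=-R@np.array(p['t'])
    else: M=T@np.array(p['tool_from_camera']);R=M[:3,:3];o=M[:3,3]
    d=R@d;return o+d*(z-o[2])/d[2]
def W():
    s=arm.observe();T=np.eye(4);T[:3,:3]=Ro.from_rotvec(s['tcp_rot']).as_matrix();T[:3,3]=s['tcp_pos'];return T
E
python3 - <<'E'
from h import *
np.set_printoptions(precision=2,suppress=True)
p=camera('top');im=p['pixels'].astype(int)
m=((im.min(2)>150)).astype(np.uint8);m2=np.zeros_like(m);m2[195:280,360:430]=m[195:280,360:430]
m2=cv2.morphologyEx(m2,cv2.MORPH_CLOSE,np.ones((9,9)))
c=max(cv2.findContours(m2,0,1)[0],key=cv2.contourArea)
b=cv2.boxPoints(cv2.minAreaRect(c))
print([ray(p,q,10)[:2] for q in b])
w=camera('wrist');print(w['fov_y'],w['cx'],w['cy'],np.array(w['tool_from_camera']))
for yaw in(-.27,):print(goal([557,186,250],yaw), W()[:3,:3])
E
```

```text
[array([ 500.54, -115.02]), array([ 640.6 , -156.47]), array([ 612.05, -260.29]), array([ 473.13, -216.39])]
68.1740217104349 314.2663474684766 203.33050460980752 [[   0.     -0.96   -0.29   74.  ]
 [   1.      0.      0.      0.52]
 [  -0.     -0.29    0.96 -123.65]
 [   0.      0.      0.      1.  ]]
(array([-47.17, -22.52,   0.03]), array([ 0.  ,  0.  , -0.05])) [[-0.95  0.31  0.  ]
 [ 0.31  0.95  0.  ]
 [-0.    0.   -1.  ]]
```

Call:
drive_tool:
  commands:
    - [4,-5,-2.4,0,0,0,0]
    - [4,-10,-4.8,0,0,0,-0.01]
    - [4,-15.5,-7.4,0,0,0,-0.02]
    - [4,-21,-10,0,0,0,-0.03]
    - [4,-26.5,-12.6,0,0,0,-0.04]
    - [4,-32,-15.2,0,0,0,-0.05]
    - [4,-37.5,-17.9,0,0,0,-0.05]
    - [4,-42.5,-20.3,0,0,0,-0.05]
    - [4,-47.2,-22.5,0,0,0,-0.05]
    - [4,-47.2,-22.5,0,0,0,-0.05]
    - [4,-47.2,-22.5,0,0,0,-0.05]

```text
time: 2.98
tcp_pos: [557.0, 186.1, 250.0]
tcp_rot: [-0.417, -3.113, -0.0]
ft_force: [0.7, 0.3, 1.0]
gripper_width: 40.0
grasp_force: 0.0
```

```bash
python3 - <<'E'
from h import *
np.set_printoptions(precision=2,suppress=True)
T=W();p=camera('wrist');save(p,'w1.png');print(T)
for q in('sample','rack','short_pane_a'):
    for d in pinpoint(p,q)[:3]:print('pin',q,np.array(d['location']),round(d['confidence'],2))
    for d in boxes_of(p,q)[:3]:print('box',q,np.array(d['location']),round(d['confidence'],2))
E
```

```text
[[ -0.96   0.26  -0.   557.01]
 [  0.26   0.96   0.   186.08]
 [  0.    -0.    -1.   250.04]
 [  0.     0.     0.     1.  ]]
pin sample [570.1 224.5  -2.1] 0.64
pin sample [555.2 184.3  12.4] 0.55
box sample [549.5 186.1 118.6] 0.74
pin rack [571.  226.   -4.7] 0.65
box rack [564.3 215.2  41.2] 0.7
pin short_pane_a [577.6 258.1   8.1] 0.76
pin short_pane_a [571.9 233.1   3.4] 0.62
box short_pane_a [567.8 229.5  75.3] 0.89
box short_pane_a [577.1 257.4  68.1] 0.84
```

View pics/w1.png

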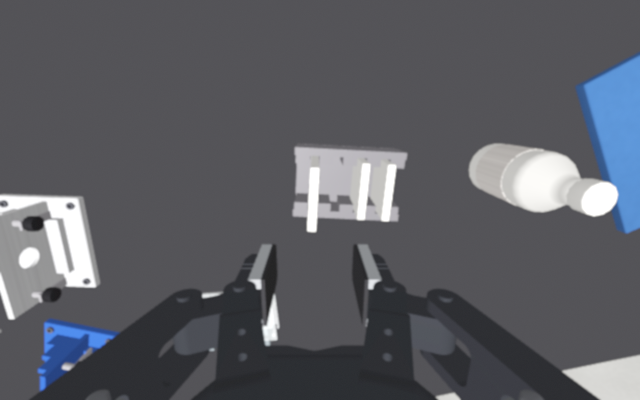

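The wrist view shows the tall sample's top edge at columns 308–319, rows 168–232, with the short panes at (363,190) and (388,190). I'll measure the top face.

```bash
python3 - <<'E'
from h import *
np.set_printoptions(precision=2,suppress=True)
T=W();im=cv2.imread('pics/w1.png');p=camera('wrist')
m=(im.min(2)>190).astype(np.uint8);n,l,st,ce=cv2.connectedComponentsWithStats(m)
for i in range(1,n):
    if st[i,4]>150 and 280<ce[i][0]<410 and ce[i][1]<240:
        pts=np.argwhere(l==i)[:,::-1].astype(np.float32);z=118 if ce[i][0]<340 else 78
        w=np.array([ray(p,q,z,T)[:2] for q in pts]);r=cv2.minAreaRect(w.astype(np.float32));v=np.linalg.svd(w-w.mean(0),full_matrices=False)[2][0];v*=np.sign(v[0])
        print(st[i],r,'yaw',np.arctan2(v[1],v[0]),w.mean(0))
mm=(w*0)
# holder
m[:, :]=(im.min(2)>150)
for y in range(190,300,12):
    r=np.flatnonzero(m[y,:130]);print(y,r.min() if len(r) else '',r.max() if len(r) else '')
E
```

```text
[ 296  149   28   83 1264] ((548.4962768554688, 183.00927734375), (23.24789047241211, 75.55403137207031), 70.81443786621094) yaw -0.17781116235277222 [542.99 186.91]
[351 160  21  60 897] ((571.3456420898438, 232.1443634033203), (18.726163864135742, 62.7403678894043), 72.37027740478516) yaw -0.25288990188476873 [569.12 233.75]
[ 371  162   26   60 1077] ((579.3810424804688, 254.22662353515625), (23.054597854614258, 62.865901947021484), 72.55004119873047) yaw -0.21710668930319701 [576.42 256.53]
190  
202 7 80
214 0 82
226 11 85
238 14 87
250 18 90
262 17 92
274 0 95
286 0 96
298 2 41
```

```bash
python3 - <<'E'
from h import *
np.set_printoptions(precision=2,suppress=True)
T=W();im=cv2.imread('pics/w1.png');p=camera('wrist')
for th in(215,228,238):
  m=(im.min(2)>th).astype(np.uint8);n,l,st,ce=cv2.connectedComponentsWithStats(m)
  for i in range(1,n):
    if st[i,4]>150 and 280<ce[i][0]<410 and ce[i][1]<240:
        pts=np.argwhere(l==i)[:,::-1].astype(np.float32);z=118 if ce[i][0]<340 else 78
        w=np.array([ray(p,q,z,T)[:2] for q in pts]);r=cv2.minAreaRect(w.astype(np.float32));v=np.linalg.svd(w-w.mean(0),full_matrices=False)[2][0];v*=np.sign(v[0])
        print(th,st[i],r,'yaw',np.arctan2(v[1],v[0]),w.mean(0))
print(im[195:232:6,302:326,1])
E
```

```text
215 [357 163  14  57 511] ((573.8373413085938, 235.4378204345703), (9.448274612426758, 60.19380187988281), 71.9852294921875) yaw -0.3166877418528258 [572.83 235.72]
215 [381 164  16  57 492] ((581.7036743164062, 260.25836181640625), (9.381461143493652, 60.31211853027344), 71.84187316894531) yaw -0.31172477753982913 [581.2  260.16]
215 [307 167  13  65 636] ((557.5504760742188, 186.02859497070312), (9.275785446166992, 60.482635498046875), 71.86274719238281) yaw -0.31951125984618045 [556.13 186.42]
228 [357 163  13  57 468] ((573.8165283203125, 235.2957763671875), (8.642258644104004, 60.04716873168945), 71.82090759277344) yaw -0.31596972945353496 [573.03 235.5 ]
228 [381 164  15  57 459] ((581.621337890625, 259.9407653808594), (8.618952751159668, 60.13373565673828), 72.31328582763672) yaw -0.3120668486339084 [581.22 260.17]
228 [308 167  12  65 588] ((557.4845581054688, 185.839599609375), (8.593348503112793, 60.29684066772461), 71.79305267333984) yaw -0.3125518758368104 [555.95 186.46]
238 [357 164  13  55 424] ((573.7650756835938, 235.4052276611328), (8.122631072998047, 58.03654479980
[... 405 characters left out ...]
02 102 102 106 144 210 255 255 255 255 255 255 255 255 255 197 124
  108 110 111 113 116 117]
 [119 119 116 113 116 160 228 255 255 255 255 255 255 255 255 241 181 116
  102 103 103 103 103 102]
 [188 188 188 187 184 192 234 255 255 255 255 255 255 255 255 227 193 186
  186 186 186 185 185 185]
 [188 188 187 187 191 212 250 255 255 255 255 255 255 255 255 213 184 184
  185 185 185 185 185 185]
 [ 83  83  82  87 132 206 255 255 255 255 255 255 255 255 231 164  97  84
   87  86  86  87  87  89]
 [ 84  84  82  91 153 229 255 255 255 255 255 255 255 255 209 127  85  82
   83  84  84  84  84  84]
 [ 83  84  83  87 118 173 209 221 227 234 237 237 233 212 157  95  82  84
   83  84  83  83  83  85]]
```

```bash
python3 - <<'E'
from h import *
print(goal([557.4,186.1,98],-.313))
E
```

```text
(array([-0.04, -0.05, 15.25]), array([0.   , 0.   , 0.048]))
```

Call:
drive_tool:
  commands:
    - [3,0,0,3,0,0,0.048]
    - [3,0,0,7,0,0,0.048]
    - [3,0,0,11,0,0,0.048]
    - [3,0,0,13.5,0,0,0.048]
    - [3,0,0,15.2,0,0,0.048]
    - [3,0,0,15.2,0,0,0.048]
    - [0.5,0,0,15.2,0,0,0.048]
    - [0.5,0,0,15.2,0,0,0.048]
    - [0.5,0,0,15.2,0,0,0.048]
    - [0.5,0,0,15.2,0,0,0.048]
    - [0.5,0,0,15.2,0,0,0.048]

```text
time: 4.8
tcp_pos: [557.9, 186.0, 99.3]
tcp_rot: [0.491, 3.101, 0.0]
ft_force: [-0.7, -2.0, 5.4]
gripper_width: 7.1
grasp_force: 59.4
```

Call:
drive_tool:
  commands:
    - [0.5,0,0,-0.5,0,0,0]
    - [0.5,0,0,-1.2,0,0,0]
    - [0.5,0,0,-2.2,0,0,0]
    - [0.5,0,0,-3.4,0,0,0]
    - [0.5,0,0,-4.8,0,0,0]
    - [0.5,0,0,-6.5,0,0,0]
    - [0.5,0,0,-8.5,0,0,0]
    - [0.5,0,0,-10.5,0,0,0]
    - [0.5,0,0,-12,0,0,0]
    - [0.5,0,0,-12,0,0,0]
    - [0.5,0,0,-12,0,0,0]

```text
time: 6.18
tcp_pos: [557.1, 186.1, 217.7]
tcp_rot: [-0.491, -3.102, 0.0]
ft_force: [0.7, 0.5, -1.1]
gripper_width: 7.1
grasp_force: 58.5
```

```bash
python3 - <<'E'
from h import *
s=arm.observe();print(s['tcp_pos'],s['ft_force'],s['torque'],s['gripper_width'])
# view position: back off from holder (555,-171): stand 120 mm on its +y side
print(goal([570,-40,218],-.28))
E
```

```text
[557.07006965 186.09742176 217.73097601] [ 0.74382552  0.50988677 -1.1405761 ] [ 0.00049209 -0.03371633 -0.00042951] 7.12062997495534
(array([ -8.21, -21.11,  -0.03]), array([-0.   , -0.001, -0.034]))
```

Sample drawn out. Next, a viewing position near the holder.

Call:
drive_tool:
  commands:
    - [0.5,-1,-2.5,0,0,0,-0.03]
    - [0.5,-2.5,-6,0,0,0,-0.03]
    - [0.5,-4,-10.5,0,0,0,-0.03]
    - [0.5,-6,-15,0,0,0,-0.03]
    - [0.5,-7.5,-18.5,0,0,0,-0.03]
    - [0.5,-8.2,-20.6,0,0,0,-0.03]
    - [0.5,-8.2,-21.1,0,0,0,-0.03]
    - [0.5,-8.2,-21.1,0,0,0,-0.03]
    - [0.5,-8.2,-21.1,0,0,0,-0.03]

```text
time: 7.3
tcp_pos: [570.0, -38.8, 218.1]
tcp_rot: [-0.442, -3.11, -0.001]
ft_force: [-0.1, -0.2, -2.4]
gripper_width: 7.3
grasp_force: 58.7
```

```bash
python3 - <<'E'
from h import *
np.set_printoptions(precision=2,suppress=True)
T=W();np.save('T2.npy',T);p=camera('wrist');save(p,'w2.png')
for q in('holder','face'):
    for d in pinpoint(p,q)[:3]:print('pin',q,np.array(d['location']),round(d['confidence'],2))
E
```

```text
pin holder [ 574.9 -380.    -0.6] 0.76
pin holder [ 555.6 -173.4   -0.2] 0.7
pin face [ 556.2 -172.1   16.4] 0.78
pin face [ 752.5 -234.1   21.9] 0.74
pin face [ 577.4 -377.4   20.9] 0.65
```

View pics/w2.png

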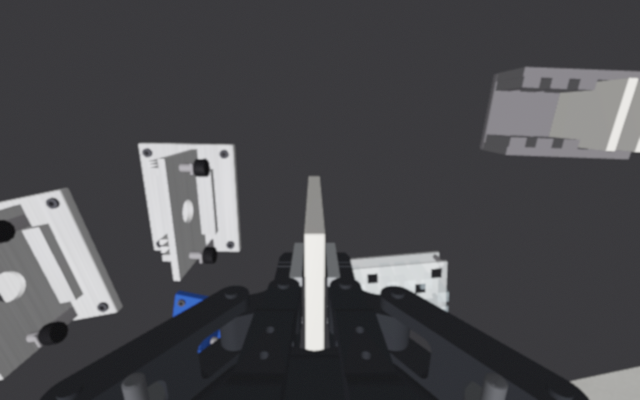

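```bash
python3 - <<'E'
import cv2
a=cv2.imread('pics/w2.png');cv2.imwrite('pics/c3.png',cv2.resize(a[135:285,130:250],None,fx=4,fy=4,interpolation=cv2.INTER_CUBIC))
E
```

```text
(no output)
```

View pics/c3.png

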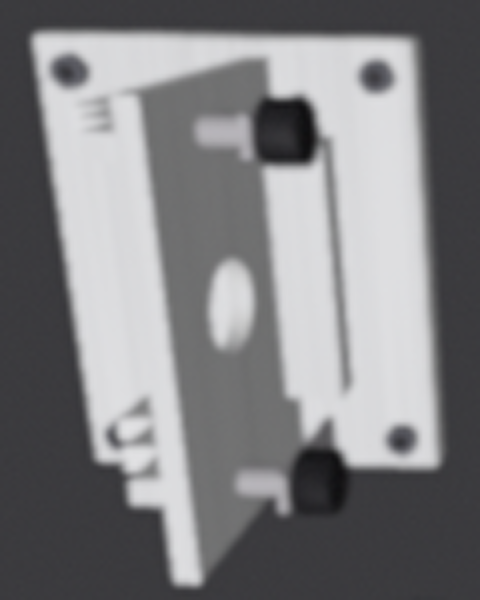

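The enlarged crop confirms the smaller aluminium holder: hole at image (188,211), face top edge from (164,158) to (180,280), clamps on the side facing the sample. I'll fit its pose to these points.

```bash
python3 - <<'E'
from h import *
from scipy.optimize import least_squares
np.set_printoptions(precision=2,suppress=True)
T=np.load('T2.npy');p=camera('wrist');M=np.linalg.inv(T@np.array(p['tool_from_camera']));f=200/np.tan(np.radians(p['fov_y'])/2)
px=np.array([(138,95),(203,583),(231,305),(287,395),(347,390),(33,35),(416,38),(441,468),(98,462)],float)
px=(px+.5)/4-.5+[130,135]
def mod(v):
    x,y,a,b=v;P=np.array([(-60,0,85),(60,0,85),(0,0,50),(38,0,20),(38,16,20),(-65,b-52.5,10),(-65,b+52.5,10),(65,b+52.5,10),(65,b-52.5,10)],float)
    c,s=np.cos(a),np.sin(a);Wd=np.c_[x+c*P[:,0]-s*P[:,1],y+s*P[:,0]+c*P[:,1],P[:,2]]
    C=Wd@M[:3,:3].T+M[:3,3];return np.c_[p['cx']+f*C[:,0]/C[:,2],p['cy']+f*C[:,1]/C[:,2]]
r=least_squares(lambda v:(mod(v)-px).ravel(),[555,-172,-.27,0],loss='soft_l1');print(r.x,'\n',mod(r.x)-px)
x,y,a,b=r.x;yd=np.array([-np.sin(a),np.cos(a)])
# sample in hand: top-face pose vs tool
im=cv2.imread('pics/w2.png');m=(im.min(2)>215).astype(np.uint8);n,l,st,ce=cv2.connectedComponentsWithStats(m)
for i in range(1,n):
    if st[i,4]>300 and abs(ce[i][0]-314)<12:
        w=np.array([ray(p,q,230,T)[:2] for q in np.argwhere(l==i)[:,::-1]],np.float32);print(cv2.minAreaRect(w),T[:2,3])
t=np.array([x,y])+16*yd;print(t,goal([*t,218],a))
E
```

```text
[ 555.64 -170.52   -0.3   -11.91] 
 [[-0.1  -0.33]
 [-0.28 -0.33]
 [ 0.62  0.14]
 [ 0.55  0.32]
 [-0.79  1.77]
 [ 0.04 -0.52]
 [-0.46  0.22]
 [ 0.04 -0.32]
 [ 0.42  0.01]]
((572.1624145507812, -38.990257263183594), (7.598554611206055, 57.202083587646484), 73.68733978271484) [570.04 -38.84]
[ 560.33 -155.22] (array([ -2.29, -11.43,   0.03]), array([0.  , 0.  , 0.01]))
```

```bash
python3 - <<'E'
from h import *
print(goal([558.9,-160.0,125],-.30))
E
```

```text
(array([ -2.28, -11.93,   9.33]), array([0.   , 0.   , 0.017]))
```

Call:
drive_tool:
  commands:
    - [0.5,-0.5,-2.5,0,0,0,0.014]
    - [0.5,-1.2,-6,0,0,0,0.014]
    - [0.5,-1.8,-9.5,0,0,0,0.014]
    - [0.5,-2.2,-11.4,0,0,0,0.014]
    - [0.5,-2.3,-11.9,0,0,0,0.014]
    - [0.5,-2.3,-11.9,0.5,0,0,0.014]
    - [0.5,-2.3,-11.9,2,0,0,0.014]
    - [0.5,-2.3,-11.9,4,0,0,0.014]
    - [0.5,-2.3,-11.9,6,0,0,0.014]
    - [0.5,-2.3,-11.9,7.5,0,0,0.014]
    - [0.5,-2.3,-11.9,8,0,0,0.014]
    - [0.5,-2.3,-11.9,8,0,0,0.014]

```text
time: 9.0
tcp_pos: [558.9, -160.3, 138.1]
tcp_rot: [-0.465, -3.106, -0.0]
ft_force: [0.6, -0.4, -1.1]
gripper_width: 7.2
grasp_force: 58.8
```

```bash
python3 - <<'E'
from h import *
np.set_printoptions(precision=2,suppress=True)
p=camera('wrist');save(p,'w3.png')
s=arm.observe();print(s['tcp_pos'],s['tcp_rot'],s['ft_force'],goal([558.9,-160.0,114],-.297))
a=-.297;d=np.array(s['tcp_pos'][:2])-[555.64,-170.52];print('holder frame',d@[np.cos(a),np.sin(a)],d@[-np.sin(a),np.cos(a)])
E
```

```text
[ 559.32 -160.51  138.64] [ 0.47  3.11 -0.  ] [ 0.01 -0.3  -1.03] (array([0.06, 0.04, 2.46]), array([ 0.,  0., -0.]))
holder frame 0.5901896342307205 10.64557866494922
```

View pics/w3.png

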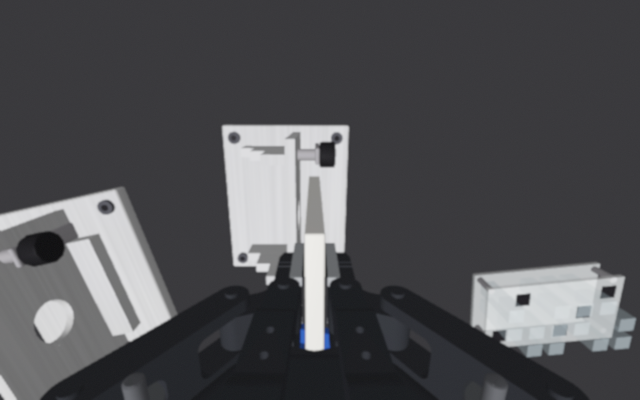

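The view shows the sample parallel to the face, on the ledge side and between the clamps. Lowering gently.

Call:
drive_tool:
  commands:
    - [0.5,0,0,0.5,0,0,0]
    - [0.5,0,0,1.2,0,0,0]
    - [0.5,0,0,1.8,0,0,0]
    - [0.5,0,0,2.2,0,0,0]
    - [0.5,0,0,2.4,0,0,0]
    - [0.5,0,0,2.5,0,0,0]
    - [0.5,0,0,2.5,0,0,0]
    - [0.5,0,0,2.5,0,0,0]

```text
time: 10.05
tcp_pos: [559.1, -160.6, 113.5]
tcp_rot: [0.466, 3.106, -0.0]
ft_force: [-0.5, 0.3, -1.9]
gripper_width: 7.5
grasp_force: 58.8
```

Call:
drive_tool:
  commands:
    - [0.5,0,0,0.05,0,0,0]
    - [0.5,0,0,0.1,0,0,0]
    - [0.5,0,0,0.15,0,0,0]
    - [0.5,0,0,0.15,0,0,0]
    - [0.5,0,0,0.15,0,0,0]

```text
time: 10.68
tcp_pos: [559.0, -160.5, 111.8]
tcp_rot: [-0.466, -3.107, -0.0]
ft_force: [0.8, -0.1, -1.5]
gripper_width: 7.2
grasp_force: 58.8
```

Call:
drive_tool:
  commands:
    - [0.5,0,0,0.05,0,0,0]
    - [0.5,0,0,0.05,0,0,0]
    - [0.5,0,0,0.05,0,0,0]

```text
time: 11.05
tcp_pos: [559.1, -160.6, 111.4]
tcp_rot: [0.466, 3.107, -0.0]
ft_force: [-0.1, -0.4, -0.3]
gripper_width: 7.1
grasp_force: 59.1
```

Call:
drive_tool:
  commands:
    - [0.5,0,0,0.05,0,0,0]
    - [0.5,0,0,0.05,0,0,0]
    - [0.5,0,0,0.05,0,0,0]

```text
time: 11.42
tcp_pos: [559.1, -160.6, 111.4]
tcp_rot: [0.466, 3.106, -0.0]
ft_force: [-1.0, 0.9, 5.8]
gripper_width: 7.5
grasp_force: 59.8
```

Call:
drive_tool:
  commands:
    - [0.5,0,0,0.05,0,0,0]
    - [0.5,0,0,0.05,0,0,0]
    - [0.5,0,0,0.05,0,0,0]

```text
time: 11.8
tcp_pos: [559.1, -160.6, 111.4]
tcp_rot: [0.466, 3.106, -0.0]
ft_force: [-3.3, 0.2, 8.5]
gripper_width: 7.5
grasp_force: 60.5
```

Ledge contact came at TCP z 111.4, as predicted. I'll ease the load off, then slide toward the face.

Call:
drive_tool:
  commands:
    - [0.5,0,0,-0.1,0,0,0]
    - [0.5,0,0,-0.1,0,0,0]
    - [0.5,0,-0.1,-0.1,0,0,0]
    - [0.5,0,-0.2,-0.1,0,0,0]
    - [0.5,0,-0.3,-0.1,0,0,0]
    - [0.5,0,-0.4,-0.1,0,0,0]
    - [0.5,0,-0.4,-0.1,0,0,0]
    - [0.5,0,-0.4,-0.1,0,0,0]

```text
time: 12.8
tcp_pos: [558.1, -164.5, 111.4]
tcp_rot: [0.466, 3.106, -0.0]
ft_force: [2.1, 1.4, 3.4]
gripper_width: 7.2
grasp_force: 59.5
```

Call:
drive_tool:
  commands:
    - [0.5,0,-0.05,0,0,0,0]
    - [0.5,0,-0.1,0,0,0,0]
    - [0.5,0,-0.1,0,0,0,0]
    - [0.5,0,-0.1,0,0,0,0]

```text
time: 13.3
tcp_pos: [557.7, -165.3, 111.3]
tcp_rot: [0.466, 3.106, 0.0]
ft_force: [3.0, 3.6, 3.4]
gripper_width: 7.4
grasp_force: 59.5
```

Call:
drive_tool:
  commands:
    - [0.5,0,-0.05,0,0,0,0]
    - [0.5,0,-0.05,0,0,0,0]
    - [0.5,0,-0.05,0,0,0,0]

```text
time: 13.68
tcp_pos: [557.4, -165.8, 111.4]
tcp_rot: [0.466, 3.107, 0.0]
ft_force: [2.2, 3.3, 5.1]
gripper_width: 7.5
grasp_force: 59.6
```

Call:
drive_tool:
  commands:
    - [0.5,0,0,-0.04,0,0,0]
    - [0.5,0,0,-0.04,0,0,0]
    - [0.5,0,0,-0.04,0,0,0]

```text
time: 14.05
tcp_pos: [557.1, -166.1, 111.4]
tcp_rot: [-0.466, -3.106, 0.001]
ft_force: [-0.4, 0.9, -0.1]
gripper_width: 6.9
grasp_force: 59.2
```

Call:
drive_tool:
  commands:
    - [0.5,0,-0.05,0,0,0,0]
    - [0.5,0,-0.05,0,0,0,0]
    - [0.5,0,-0.05,0,0,0,0]

```text
time: 14.42
tcp_pos: [557.0, -166.3, 111.4]
tcp_rot: [-0.466, -3.106, 0.0]
ft_force: [1.3, 0.6, -0.1]
gripper_width: 7.5
grasp_force: 58.9
```

Call:
drive_tool:
  commands:
    - [0.5,0,-0.05,0,0,0,0]
    - [0.5,0,-0.05,0,0,0,0]
    - [0.5,0,-0.05,0,0,0,0]

```text
time: 14.8
tcp_pos: [556.8, -166.8, 111.4]
tcp_rot: [-0.466, -3.106, 0.0]
ft_force: [0.5, 0.4, -0.9]
gripper_width: 7.1
grasp_force: 58.8
```

Call:
drive_tool:
  commands:
    - [0.5,0,-0.05,0,0,0,0]
    - [0.5,0,-0.05,0,0,0,0]
    - [0.5,0,-0.05,0,0,0,0]

```text
time: 15.18
tcp_pos: [556.9, -167.3, 111.6]
tcp_rot: [-0.466, -3.107, -0.0]
ft_force: [1.7, 0.5, -1.9]
gripper_width: 7.4
grasp_force: 58.7
```

Call:
drive_tool:
  commands:
    - [0.5,0,-0.05,0,0,0,0]
    - [0.5,0,-0.05,0,0,0,0]
    - [0.5,0,-0.05,0,0,0,0]

```text
time: 15.55
tcp_pos: [556.8, -167.6, 111.6]
tcp_rot: [-0.466, -3.107, -0.001]
ft_force: [-0.2, 2.0, -2.1]
gripper_width: 7.3
grasp_force: 58.8
```

Call:
drive_tool:
  commands:
    - [0.5,0,-0.05,0,0,0,0]
    - [0.5,0,-0.05,0,0,0,0]
    - [0.5,0,-0.05,0,0,0,0]

```text
time: 15.92
tcp_pos: [556.7, -167.8, 111.6]
tcp_rot: [0.466, 3.107, 0.001]
ft_force: [1.5, 3.7, -1.9]
gripper_width: 7.3
grasp_force: 58.7
```

Call:
drive_tool:
  commands:
    - [0.5,0,-0.05,0,0,0,0]
    - [0.5,0,-0.05,0,0,0,0]
    - [0.5,0,-0.05,0,0,0,0]

```text
time: 16.3
tcp_pos: [556.7, -167.9, 111.6]
tcp_rot: [0.465, 3.107, 0.003]
ft_force: [0.9, 5.6, -1.5]
gripper_width: 7.5
grasp_force: 58.9
```

Call:
drive_tool:
  commands:
    - [0.5,0,-0.05,0,0,0,0]
    - [0.5,0,-0.05,0,0,0,0]
    - [0.5,0,-0.05,0,0,0,0]

```text
time: 16.68
tcp_pos: [556.6, -167.9, 111.6]
tcp_rot: [0.465, 3.107, 0.004]
ft_force: [1.6, 6.6, 0.3]
gripper_width: 7.5
grasp_force: 58.9
```

```bash
python3 - <<'E'
from h import *
np.set_printoptions(precision=2,suppress=True)
a=-.297;F=[];Q=[]
for i in range(6):
    p=camera('scene' if i else 'wrist');s=arm.observe();F.append(s['ft_force']);Q.append(s['torque'])
    if i==0:save(p,'w4.png')
F=np.array(F);print(F,'push',F[:,:2]@[-np.sin(a),np.cos(a)],np.mean(Q,0),s['tcp_pos'],s['time'])
d=np.array(s['tcp_pos'][:2])-[555.64,-170.52];print('holder frame',d@[np.cos(a),np.sin(a)],d@[-np.sin(a),np.cos(a)])
save(p,'s4.png')
for q in('sample','face'):
    for d in pinpoint(p,q)[:3]:print(q,np.array(d['location']),d['confidence'])
E
```

```text
[[ 2.13  5.96 -1.16]
 [ 2.16  6.62 -2.33]
 [ 2.84  6.61 -1.03]
 [ 2.3   6.7  -1.33]
 [ 1.64  6.46 -0.91]
 [ 1.98  5.97 -1.47]] push [6.32 6.96 7.15 7.08 6.66 6.28] [ 1.42 -0.44 -0.15] [ 556.68 -167.94  111.68] 16.975
holder frame 0.23713761547432066 2.768918919448115
sample [ 556.3 -172.3    2.2] 0.74
sample [ 558.2 -166.3   21.6] 0.71
face [ 578.6 -384.7   26.2] 0.85
face [ 750.6 -232.2   19.4] 0.57
face [ 554.5 -171.2   13.4] 0.44
```

Call:
drive_tool:
  commands:
    - [0.5,0,-0.03,0,0,0,0]
    - [0.5,0,-0.03,0,0,0,0]
    - [0.5,0,-0.03,0,0,0,0]
    - [0.5,0,-0.03,0,0,0,0]
    - [0.5,0,-0.03,0,0,0,0]
    - [0.5,0,-0.03,0,0,0,0]

```text
time: 17.82
tcp_pos: [556.7, -168.0, 111.7]
tcp_rot: [0.464, 3.106, 0.005]
ft_force: [2.5, 8.1, -1.8]
gripper_width: 7.6
grasp_force: 58.9
```

```bash
python3 - <<'E'
from h import *
np.set_printoptions(precision=2,suppress=True)
a=-.297;F=[]
for i in range(6):
    p=camera('scene');s=arm.observe();F.append(s['ft_force'])
F=np.array(F);print('push',F[:,:2]@[-np.sin(a),np.cos(a)],F.mean(0),s['tcp_pos'],s['tcp_rot'],s['time'],abs(np.array(s['joint_velocities'])).max())
c=p['pixels'][130:240,200:330,::-1];cv2.imwrite('pics/c5.png',cv2.resize(c,None,fx=5,fy=5,interpolation=cv2.INTER_CUBIC))
E
```

```text
push [8.36 7.12 6.65 7.57 8.3  7.94] [ 2.02  7.39 -1.33] [ 556.67 -167.97  111.65] [0.46 3.11 0.  ] 18.125 0.0015213098047333479
```

View pics/c5.png

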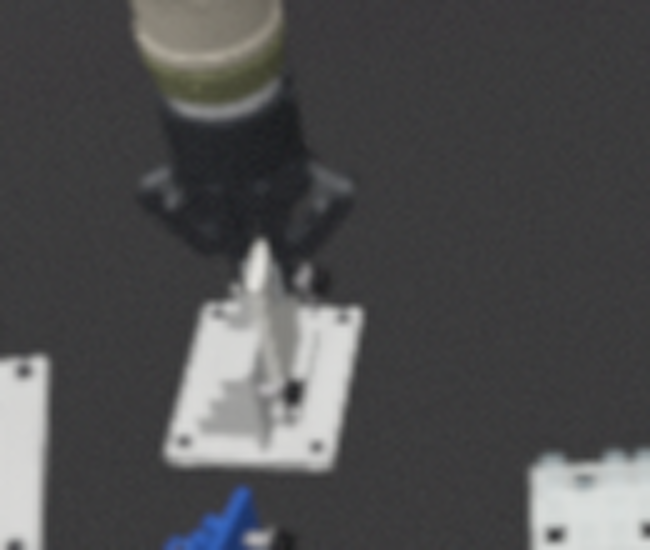

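The sample stands upright against the face plate between the clamps. The push is steady at about 7.7 N and the arm is at rest, so I'll hand it in.

```bash
python3 -c "
from plant import arm
print(arm.close_job())"
```

```text
the job is handed in; nothing more can be done
None
```

The tall opal-glass sample is on the ledge of the smaller aluminium holder, within about 0.3 mm of it and about 0.2 mm off the hole's centre line by my measurement, still gripped and pressed flat against the face plate at about 7.7 N; the job is handed in, but no verdict came back.

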